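# Fit a clean grounds tray to the coffee grinder

## Task

Take only the top tray from the stack of nested steel trays, leaving the ones beneath where they are, and fit it to the coffee grinder: tilt it to hook its rear lip under the ledge at the back of its tray cradle, then swing its front down behind the front fence until it lies flat, square and centred in the cradle, whose height setting differs from day to day. Be gentle: the tray and cradle bend easily, so never press them together with more than 40 N. Let go of it, and do not knock over anything standing around.

Things in the scene. Friction and masses are not known exactly. Their poses are not given: they have to be found in the camera images.
- tray_top: top one of three identical nested steel grounds trays; the one to fit. Open oblong pan, 130 long (own x), 66 wide (own y), 34 high; underside 114 x 50. Origin: centre of its underside, z up. A rear lip at +x. Four pegs, 17 high, stand on its 3 thick floor to carry the next tray. About 0.2 kg, varies
- tray_top_rim (a point): centre of the top tray's open mouth, 34 above its origin. Around the mouth runs an upright band 16 high (18 to 34 above the underside), its flat outer faces 66 apart across the width (own y): the place to grip it; pan is narrower below
- tray_top_lip (a point): end of the top tray's rear lip, middle, upper face: 77, 0, 34 mm from its origin. The lip is flat, 3 thick, 56 wide, sticks out 12 beyond the band and is level with the rim
- tray_mid: the tray just beneath, same shape and origin. Rims in the stack are 20 apart in height: this one's band, of equal width, begins 20 below the top tray's rim; fingers that reach lower grip both trays
- tray_low: the lowest tray, same shape and origin; it stands on a fixed rubber mat, 4 thick
- grinder: coffee grinder, fixed; place and angle vary. Origin: on the table under the centre of its tray seat; +x points from its open front into the machine, z up. Foot plate 25 high, 160 wide, from x -100 to +295. Column 150 wide, 355 high, front face at x +88
- head (a point): middle of the front lower edge of the grinder's dosing head, at x -30, 235 above the table. The head, 70 wide, overhangs the seat from here back to the column; under it a spout, 38 across, at x +30, reaches down to 206 above the table. Leaves no room for an upright gripper over the seat
- seat (a point): centre of the seat of the grinder's steel tray cradle AT ITS LOWEST SETTING (31 above the table), axes as the grinder's. The cradle, with fence and ledge, is set 0 to 24 higher than this point; the setting is not reported: look or feel for it. A fitted tray lies flat on it, x along this x, origin above here (play 4 forward, 8 back). Cradle rigid, 76 wide
- ledge (a point): front lower edge, middle, of the rear ledge at the lowest setting: x +64, 38.5 above the seat; 24 thick, 76 wide; a back wall closes it at x +85. The lip goes under it. A fence, 12 high over the seat, 66 wide, 6 thick, crosses the front, inner face at x -64.5: so the tray enters only lip first, front raised 0.1 to 0.3 rad
- pitcher: bystander: steel milk pitcher, 80 across, 100 high, handle at own +y; origin: centre of its underside, z up
- syrup: bystander: amber bottle, 64 across, 190 high; origin: centre of its underside, z up
- cup: bystander: large cup, 86 across, 62 high; origin: centre of its underside, z up
- tamper: bystander: steel tamper, 58 across, 90 high; origin: centre of its underside, z up
Mind the look-alikes: they are no part of the job. Leave any pink or turquoise look-alike of the tray_top alone.

How it is judged:
On the way, in this order (a step that is already met when the one before it is completed fails the run):
1. the top tray is lifted clear of the stack while the trays beneath stay (height (world z) of tray_top above 0.09 m and distance of each of tray_mid, tray_low from where it was at the start of the episode below 0.02 m), for 0.1 s.
2. the tray's lip is under the grinder's ledge while its front is still raised (x of tray_top_lip in the frame of seat above 0.068 m and z of tray_top_lip in the frame of seat below 0.0625 m and angle between tray_top's own z axis and vertical above 0.06 rad and horizontal distance between tray_top and seat below 0.03 m), for 0.05 s.
At the end, for the whole second after the job is handed in: Top tray flat in the cradle (tilt under 0.04 rad, underside under 28 mm above the lowest setting), lip 4 mm or more under the ledge, within 10 mm of centre sideways, 0.12 rad of square, at rest, released; the other two trays within 20 mm of where they stood (x of tray_top in the frame of seat between -0.008 and 0.012 m and y of tray_top in the frame of seat between -0.01 and 0.01 m and z of tray_top in the frame of seat below 0.028 m and x of tray_top_lip in the frame of seat above 0.068 m and angle between tray_top's own z axis and vertical below 0.04 rad and angle between the x axis of tray_top and the x axis of seat, either way round below 0.12 rad and linear speed of tray_top below 0.02 m/s and distance of each of tray_mid, tray_low from where it was at the start of the episode below 0.02 m); the robot touches nothing.
It fails at once if the tray is pressed against the grinder with more than 40 N (contact force between tray_top and grinder above 40 N).
It fails at once if the second tray is pulled up with the first (lifted by more than 12 mm) (height (world z) of tray_mid above 0.036 m).
It fails at once if something standing around is knocked over (angle between any of pitcher, syrup, cup, tamper's own z axis and vertical above 0.6 rad).
It also fails if it takes over 50 s, if anything falls off the work surface, if the arm or the gripper's body presses on something with over 40 N, if the wrist force passes 120 N, or if a joint passes its speed limit or range.

## Robot

A 6-joint arm with a two-finger parallel gripper is mounted at the origin on the work surface. World frame = base frame: x ahead of the robot, y to its left, z up, the work surface at z = 0. Lengths are in m, angles in rad, forces in N, time in s.
With the tool pointing down it reaches from about 0.3 to 0.875 m from the base axis. Payload 4.2 kg.
Tool frame: the origin (TCP) lies midway between the tips of the shut fingers; the grasp point (between the pads) lies 19 mm behind it; x points along the fingers, y is the direction in which the jaws open and shut, and the axes are right-handed (so a half turn about x gives the same grasp; the last joint's range is limited). The gripper opens to 85 mm and grips with 20 to 120 N. Pads are 22 mm wide; open, the fingers measure 114 mm over their backs; the gripper's body (76 mm by 85 mm) begins 54 mm behind the grasp point. The pads swing forward as they close: fully open they stand 13 mm farther back than shut.
Start: joints at [-1.366, 0.32, 1.565, -0, 1.257, -0.02], TCP at [0.128, -0.561, 0.231] pointing down, gripper open.
Joint ranges: [-3.11, 3.11], [-0.84, 2.01], [0.21, 2.61], [-1.34, 4.49], [0.05, 2.63], [-2.56, 2.56]. Speed limits (rad/s): [2.57, 2.57, 3.14, 3.14, 3.14, 3.14].

## Interface

Orientations are given as [roll, pitch, yaw] about the fixed x, y, z axes, in that order (R = Rz(yaw) Ry(pitch) Rx(roll)).
In Python, from workcell import env, eyes gives the robot as it stands.
- The arm moves only by the tool servo_tool, never from a script. Its argument "plan" is text: rows parted by semicolons, each of 7 numbers parted by spaces: the turn, a rotation vector about the tool's x, y, z in rad, then the shift along the tool's x, y, z in m, then the opening, from -1 (shut) to 1 (fully open), so that 0 is half open. A call has exactly 5 rows; each row is the pose to reach, as a shift and turn from the pose commanded when the call began, along the tool's axes at that moment; what a row does not reach only later rows make up. A row lasts 1/8 s, in which the tool goes at most 62.5 mm and 10.7 degrees, less where a joint would pass 70% of its speed; a pose out of reach is approached as far as the arm can. A call with a gripper value outside its range is refused whole. The fingers move at their own pace and stop on an object; "force" is the grip in N (left out, the last holds). Time passes only in rows, so rows that repeat a pose let the fingers close, or fill a call up. It gives the time, the measured TCP pose, the force and the opening at its end, in the units of the state.
- env.observe(): the state, without advancing time (a new reading comes with each control period).
- eyes.get_image(name): name is "scene" or "top" or "wrist"; returns the picture (400x640x3 uint8, red, green, blue); there is no depth.
- eyes.camera_params(name): a dict with "mtx" (3x3 intrinsics, pixels), "D" ([k1, k2, p1, p2, k3] as OpenCV has them; the pictures are not rectified), "pose" (4x4, takes a point from camera to world coordinates). Camera axes: x right, y up, looking along -z (the intrinsics and any distortion apply to the point x, -y, -z); pixel columns grow to the right and rows downward; lengths in m; the calibration is good to about 2 mm. A picture is of the moment at which its call begins: read the wrist's pose just before it. camera_params takes no time and is no camera call; for the wrist camera it gives the pose at the moment of the call.
- env.sign_off(): hands the job in, once; it reports no verdict.
The state is a dict: "time": time; "joint_pos": joint angles; "qvel": joint speeds; "effort": joint torques, N m; "tool_pos": TCP position; "tool_rot": TCP orientation; "contact_force": force on the tool from outside, world axes, zero at the start; "ft_torque": the same for the moment, N m; "opening": finger opening in m.
Only numpy, scipy, OpenCV 4.12 (cv2) and the standard library are available. Lean on these libraries where they do the work, as an engineer would, in place of code of your own. Each camera call takes 0.05 s, during which the arm holds its last target. There are 200 camera calls.

## Working session

There is one attempt and no reset: what is moved stays moved. The work goes in short steps, Python scripts to look and compute and a tool call to move; the robot and the scene stay as the last step left them, time stands still between calls to the robot, and variables do not carry over. Pictures are saved under pics/ and viewed, on a budget of 10 in all, crops included, one or two more only if the job needs it, and the job is handed in when it is done.

Besides the shell and the picture viewer there is one more tool, called after "Call:" in YAML: its name, and indented under it one key for each argument. servo_tool: Moves the arm, as the interface text tells. Its arguments: {"type":"object","properties":{"plan":{"type":"string"},"force":{"type":"number"}},"required":["plan"]}

```bash
mkdir -p pics; ls; python3 - <<'E'
from workcell import env, eyes
import cv2,numpy as np
print(env.observe())
for n in("scene","top"):
    im=eyes.get_image(n); cv2.imwrite(f"pics/{n}0.png",im[:,:,::-1])
    p=eyes.camera_params(n); print(n,np.round(p["mtx"],1).tolist(),p["D"],np.round(p["pose"],3).tolist())
E
```

```text
pics
{'time': 0.0, 'joint_pos': array([-1.36602816e+00,  3.20291953e-01,  1.56573150e+00,  8.36941485e-06,
        1.25738840e+00, -2.00256949e-02]), 'qvel': array([-0.0007207 ,  0.00042981,  0.00076535,  0.00143188, -0.00083605,
        0.0003781 ]), 'effort': array([ 5.50022614e-04, -4.15523386e+01, -2.34162122e+01, -3.52132429e-05,
        8.23548529e-03, -2.47364608e-05]), 'tool_pos': array([ 0.12805784, -0.56004646,  0.23046186]), 'tool_rot': array([-1.59519593,  1.56897712,  1.771188  ]), 'contact_force': array([ 0.06774406, -0.16438554,  0.12875315]), 'ft_torque': array([0.03067129, 0.00500863, 0.02138142]), 'opening': 0.08540725268196747}
scene [[407.7, 0.0, 310.9], [0.0, 407.7, 202.4], [0.0, 0.0, 1.0]] [0.02627071 0.         0.         0.         0.        ] [[-0.625, -0.441, 0.645, 1.193], [0.781, -0.348, 0.519, 0.451], [-0.004, 0.827, 0.562, 0.696], [0.0, 0.0, 0.0, 1.0]]
top [[512.4, 0.0, 319.9], [0.0, 512.4, 198.3], [0.0, 0.0, 1.0]] [-0.0428982  0.         0.         0.         0.       ] [[-0.054, 0.977, -0.207, 0.277], [-0.999, -0.054, 0.009, -0.076], [-0.003, 0.207, 0.978, 1.474], [0.0, 0.0, 0.0, 1.0]]
```

View pics/scene0.png

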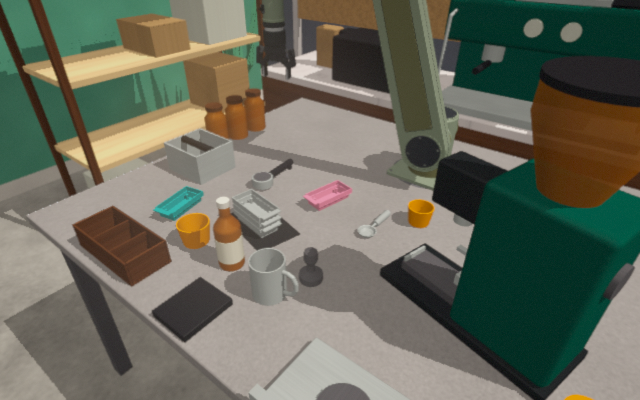

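View pics/top0.png

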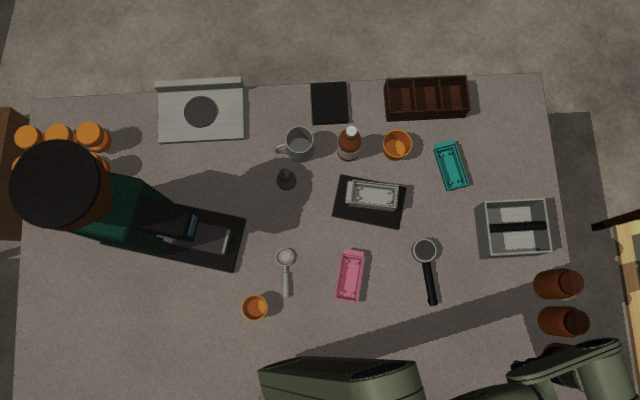

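The scene view shows the stack near (257,215) and the green grinder at right. In the top view the stack is at (373,193) on its black mat, and the grinder's foot plate has its front edge at about (240,245). The bystanders are the tamper (286,180), pitcher (298,145), syrup (349,143) and cup (397,145).

```bash
cat > h.py <<'E'
from workcell import env, eyes
import cv2,numpy as np
from scipy.spatial.transform import Rotation as Rn
def ray(p,uv):
    q=cv2.undistortPoints(np.array(uv,float).reshape(-1,1,2),p["mtx"],np.array(p["D"])).reshape(-1,2)
    d=np.c_[q[:,0],-q[:,1],-np.ones(len(q))]@p["pose"][:3,:3].T
    return p["pose"][:3,3],d
def onz(p,uv,z):
    o,d=ray(p,uv); z=np.broadcast_to(z,len(d)); return o+d*((z-o[2])/d[:,2])[:,None]
def tri(p1,a,p2,b):
    o1,d1=ray(p1,a);o2,d2=ray(p2,b);out=[]
    for x,y in zip(d1,d2):
        s=np.linalg.lstsq(np.c_[x,-y],o2-o1,rcond=None)[0]
        out.append((o1+s[0]*x+o2+s[1]*y)/2)
    return np.array(out)
def proj(p,X):
    T=np.linalg.inv(p["pose"]);c=np.atleast_2d(X)@T[:3,:3].T+T[:3,3]
    c=c*[1,-1,-1]
    return cv2.projectPoints(c,np.zeros(3),np.zeros(3),p["mtx"],np.array(p["D"]))[0].reshape(-1,2)
E
python3 - <<'E'
import cv2,numpy as np
t=cv2.imread("pics/top0.png");s=cv2.imread("pics/scene0.png")
def c(i,u,v,w,h,f): return cv2.resize(i[v:v+h,u:u+w],None,fx=f,fy=f,interpolation=cv2.INTER_CUBIC)
a=c(t,330,165,80,60,5);b=c(t,140,190,114,86,3.5)[:300,:400]
d=c(s,220,180,80,60,5);e=c(s,375,230,114,86,3.5)[:300,:400]
cv2.imwrite("pics/crop.png",np.vstack([np.hstack([a,b]),np.hstack([d,e])]))
E
```

```text
(no output)
```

View pics/crop.png

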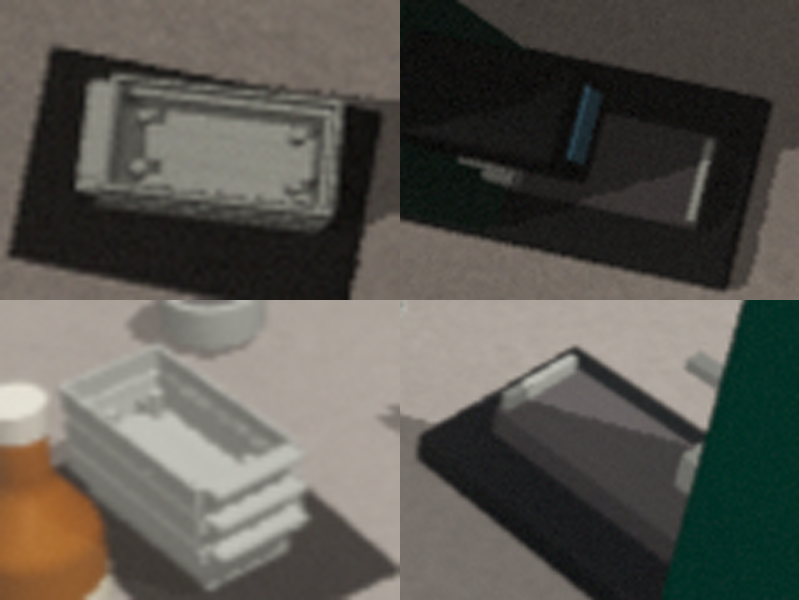

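```bash
python3 - <<'E'
from h import *
T=eyes.camera_params("top");S=eyes.camera_params("scene")
c=lambda u,v:[330+u/5,165+v/5]
L=onz(T,[c(88,80),c(78,190),c(343,100),c(330,215)],.078)
le=(L[0]+L[1])/2;fr=(L[2]+L[3])/2;d=le-fr
print("lip",le,"front",fr,"len",np.linalg.norm(d),"widths",np.linalg.norm(L[0]-L[1]),np.linalg.norm(L[2]-L[3]),"yaw",np.arctan2(d[1],d[0]))
d/=np.linalg.norm(d);print("tray origin",(le-d*.077+fr+d*.065)/2, "yaw from width",np.arctan2(*( (L[2]-L[3])[:2]*[-1,1])[::1]) )
g=lambda u,v:[140+(u-400)/3.5,190+v/3.5]
G=onz(T,[g(770,100),g(728,290)],.025);print("plate",G,np.linalg.norm(G[0]-G[1]))
w=G[0]-G[1];gx=np.array([-w[1],w[0],0])/np.linalg.norm(w);print("grinder yaw",np.arctan2(gx[1],gx[0]),"origin",G.mean(0)+.1*gx)
gs=lambda u,v:[375+(u-400)/3.5,230+(v-300)/3.5]
F=tri(T,[g(714,140),g(692,222)],S,[gs(575,360),gs(503,398)]);print("fence",F)
for n,uv,z in [("syrup",[349,131],.19),("cup",[397,143],.062),("pitcher",[298,142],.1),("tamper",[286,178],.09)]: print(n,onz(T,[uv],z)[0])
o=env.observe();print(Rn.from_euler("xyz",o["tool_rot"]).as_matrix().round(3))
W=eyes.camera_params("wrist");R=Rn.from_euler("xyz",o["tool_rot"]).as_matrix()
print("cam in tool",(R.T@(W["pose"][:3,3]-o["tool_pos"])).round(4),(R.T@W["pose"][:3,:3]).round(3),W["mtx"],W["D"])
E
```

```text
lip [ 0.58667566 -0.16352903  0.078     ] front [ 0.5661193  -0.30388226  0.078     ] len 0.1418505996759182 widths 0.06325058375041334 0.06625136097810447 yaw 1.4253687136930653
tray origin [ 0.57552799 -0.23964231  0.078     ] yaw from width -1.766205388704335
plate [[0.53618078 0.12721147 0.025     ]
 [0.3832866  0.16489272 0.025     ]] 0.15746906534584357
grinder yaw 1.3291586804959863 origin [0.48366299 0.24314683 0.025     ]
fence [[0.48667799 0.18541555 0.08723193]
 [0.44972716 0.17504762 0.01801845]]
syrup [ 0.72582024 -0.17354314  0.19      ]
cup [ 0.72672076 -0.31921762  0.062     ]
pitcher [ 0.73272056 -0.03528679  0.1       ]
tamper [0.6330002  0.00312328 0.09      ]
[[-0.     0.223 -0.975]
 [ 0.002 -0.975 -0.223]
 [-1.    -0.002 -0.   ]]
cam in tool [-0.1432  0.0012 -0.0801] [[ 0.001  0.308 -0.951]
 [ 1.    -0.001  0.001]
 [-0.001 -0.951 -0.308]] [[286.54800307   0.         319.49914066]
 [  0.         286.54800307 202.41930964]
 [  0.           0.           1.        ]] [-0.01135494  0.          0.          0.          0.        ]
```

```bash
cat >> h.py <<'E'
def frame(yaw,al):
    "tool frame: fingers down, leaning al toward direction yaw; tool z towards -yaw"
    x=np.array([np.sin(al)*np.cos(yaw),np.sin(al)*np.sin(yaw),-np.cos(al)])
    y=np.array([np.sin(yaw),-np.cos(yaw),0]);return np.c_[x,y,np.cross(x,y)]
def rel(p,R,p0=None,R0=None):
    o=env.observe()
    if p0 is None:p0=o["tool_pos"]
    if R0 is None:R0=Rn.from_euler("xyz",o["tool_rot"]).as_matrix()
    print("turn",Rn.from_matrix(R0.T@R).as_rotvec().round(4),"shift",(R0.T@(np.array(p)-p0)).round(4))
E
python3 - <<'E'
from h import *
R=frame(1.425,np.radians(40));p=np.array([.5694,-.2811,.0635]);h=p-.13*R[:,0];print(h)
rel(h+[0,0,.06],R)
T=eyes.camera_params("top");S=eyes.camera_params("scene")
g=lambda u,v:[140+(u-400)/3.5,190+v/3.5]
gs=lambda u,v:[375+(u-400)/3.5,230+(v-300)/3.5]
print("fence",tri(T,[g(714,140),g(692,222)],S,[gs(503,398),gs(575,360)]))
E
```

```text
[ 0.55726003 -0.36377584  0.16308578]
turn [-1.149   0.61   -0.4167] shift [ 0.0076 -0.0957 -0.4621]
fence [[0.50037766 0.17075375 0.05266447]
 [0.43531039 0.19026107 0.0527177 ]]
```

Call:
servo_tool:
  plan: "-0.12 0.06 -0.04 0 -0.01 -0.05 1; -0.24 0.12 -0.08 0 -0.02 -0.1 1; -0.36 0.18 -0.12 0 -0.035 -0.15 1; -0.48 0.24 -0.16 0 -0.045 -0.2 1; -0.6 0.3 -0.2 0 -0.055 -0.25 1"

```text
time: 0.72
tool_pos: [0.3608, -0.4504, 0.2311]
tool_rot: [-2.858, 1.213, 1.119]
contact_force: [-0.5, -0.9, -0.6]
opening: 0.0857
```

```bash
python3 - <<'E'
from h import *
o=env.observe();print(o["tool_pos"],o["joint_pos"])
R=frame(1.425,np.radians(40));p=np.array([.5694,-.2811,.0635]);h=p-.13*R[:,0]
rel(h+[0,0,.03],R)
E
```

```text
[ 0.3607839  -0.45035168  0.23108566] [-1.0731326   0.42325594  1.45596956  0.28963516  1.48023017 -0.39542818]
turn [-0.5463  0.3159 -0.2032] shift [ 0.0929  0.0941 -0.1734]
```

Call:
servo_tool:
  plan: "-0.14 0.08 -0.05 0.02 0.02 -0.043 1; -0.28 0.16 -0.1 0.045 0.045 -0.087 1; -0.41 0.24 -0.15 0.07 0.07 -0.13 1; -0.5463 0.316 -0.203 0.093 0.094 -0.173 1; -0.5463 0.316 -0.203 0.093 0.094 -0.173 1"

```text
time: 1.35
tool_pos: [0.5584, -0.3634, 0.1881]
tool_rot: [-3.133, 0.871, 1.432]
contact_force: [-1.0, -0.3, -0.1]
opening: 0.0855
```

```bash
python3 - <<'E'
from h import *
W=eyes.camera_params("wrist");im=eyes.get_image("wrist")
import pickle;pickle.dump(W,open("w1.pkl","wb"));cv2.imwrite("pics/w1.png",im[:,:,::-1])
o=env.observe();print(o["tool_pos"],o["joint_pos"],o["contact_force"])
R=frame(1.425,np.radians(40));p=np.array([.5694,-.2811,.0635]);h=p-.13*R[:,0];rel(h+[0,0,.03],R)
tx=np.array([.145,.989,0]);ty=np.array([-.989,.145,0]);O=np.array([.5755,-.2396,.078])
for a,b in[(77,28),(77,-28),(-65,33),(-65,-33),(65,33),(65,-33)]:print(a,b,proj(W,O+tx*a/1e3+ty*b/1e3).round(1))
E
```

```text
[ 0.55679226 -0.36446718  0.18986687] [-0.8359631   0.71177245  1.17802715  0.52323742  1.7215704  -0.73312091] [-0.07931183 -0.33577229  0.49101128]
turn [-0.0042  0.      0.0026] shift [-0.002   0.0003 -0.0026]
77 28 [[294.6 106. ]]
77 -28 [[341.8 105.8]]
-65 33 [[284.7 219.5]]
-65 -33 [[350.9 219.4]]
65 33 [[290.  114.1]]
65 -33 [[346.4 114. ]]
```

View pics/w1.png

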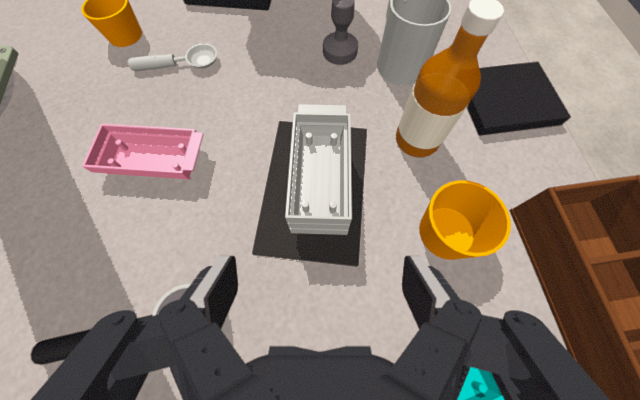

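The stack is seen at centre: lip end at about (297–346,105), front rim corners near (287,219) and (352,219), 2–3 px right of my prediction. I'll refine the sideways position before descending.

```bash
python3 - <<'E'
from h import *
import pickle
W=pickle.load(open("w1.pkl","rb"));im=cv2.imread("pics/w1.png");g=cv2.GaussianBlur(cv2.cvtColor(im,6),(3,3),0).astype(float)
mids=[]
for v in (106,109,112,130,150,170,190,205,212,217):
    r=g[v]; dl=np.diff(r)
    l=265+np.argmax(dl[265:310]);rr=335+np.argmin(dl[335:372])
    P=onz(W,[[l+.5,v],[rr+.5,v]],.078);print(v,l,rr,P.mean(0)[:2].round(4),np.linalg.norm(P[0]-P[1]).round(4))
u=320
print([ (v,int(g[v,320])) for v in range(98,112)],[ (v,int(g[v,320])) for v in range(205,242,2)])
E
```

```text
106 297 345 [ 0.5905 -0.1642] 0.0569
109 297 345 [ 0.5898 -0.1686] 0.0566
112 297 345 [ 0.5892 -0.1729] 0.0563
130 291 350 [ 0.5849 -0.198 ] 0.0672
150 289 350 [ 0.5799 -0.2242] 0.0673
170 288 350 [ 0.5758 -0.2489] 0.0663
190 286 351 [ 0.5719 -0.2721] 0.0675
205 285 351 [ 0.569  -0.2886] 0.0671
212 285 351 [ 0.5679 -0.2961] 0.0664
217 284 351 [ 0.5666 -0.3013] 0.067
[(98, 185), (99, 187), (100, 190), (101, 190), (102, 188), (103, 189), (104, 202), (105, 219), (106, 227), (107, 227), (108, 228), (109, 229), (110, 229), (111, 228)] [(205, 224), (207, 224), (209, 223), (211, 223), (213, 223), (215, 222), (217, 210), (219, 148), (221, 133), (223, 141), (225, 136), (227, 135), (229, 147), (231, 135), (233, 114), (235, 44), (237, 41), (239, 41), (241, 40)]
```

```bash
python3 - <<'E'
from h import *
R=frame(1.398,np.radians(40));p=np.array([.5705,-.2794,.0635])
rel(p-.06*R[:,0],R)
E
```

```text
turn [0.0164 0.0001 0.0199] shift [0.0922 0.0005 0.0152]
```

Call:
servo_tool:
  plan: "0.016 0 0.02 0.02 0 0.015 1; 0.016 0 0.02 0.045 0 0.015 1; 0.016 0 0.02 0.07 0 0.015 1; 0.016 0 0.02 0.092 0.0005 0.015 1; 0.016 0 0.02 0.092 0.0005 0.015 1"

```text
time: 2.02
tool_pos: [0.5621, -0.3182, 0.1125]
tool_rot: [3.138, 0.874, 1.393]
contact_force: [0.5, -0.1, 0.2]
opening: 0.0851
```

```bash
python3 - <<'E'
from h import *
R=frame(1.398,np.radians(40));p=np.array([.5705,-.2794,.0635])
rel(p,R);print(env.observe()["tool_pos"])
E
```

```text
turn [-0.0005  0.0015 -0.0033] shift [0.0631 0.0014 0.0011]
[ 0.56209554 -0.31817764  0.11254563]
```

Call:
servo_tool:
  plan: "0 0 0 0.02 0.001 0 1; 0 0 0 0.04 0.001 0 1; 0 0 0 0.055 0.001 0.001 1; 0 0 0 0.061 0.001 0.001 1; 0 0 0 0.061 0.001 0.001 1"

```text
time: 2.65
tool_pos: [0.5714, -0.2814, 0.0653]
tool_rot: [3.134, 0.875, 1.39]
contact_force: [-0.7, -0.4, 0.1]
opening: 0.0853
```

```bash
python3 - <<'E'
from h import *
R=frame(1.398,np.radians(40));p=np.array([.5705,-.2794,.0635])
rel(p,R);im=eyes.get_image("wrist");cv2.imwrite("pics/w2.png",im[:,:,::-1]);rel(p,R);print(env.observe()["tool_pos"],env.observe()["contact_force"])
E
```

```text
turn [ 0.0014  0.0022 -0.0048] shift [ 0.0025 -0.0012 -0.0002]
turn [ 0.0016  0.0026 -0.0054] shift [ 0.0028 -0.0015 -0.0003]
[ 0.57158256 -0.28162309  0.06550376] [0.43589259 0.35789648 0.08532095]
```

View pics/w2.png

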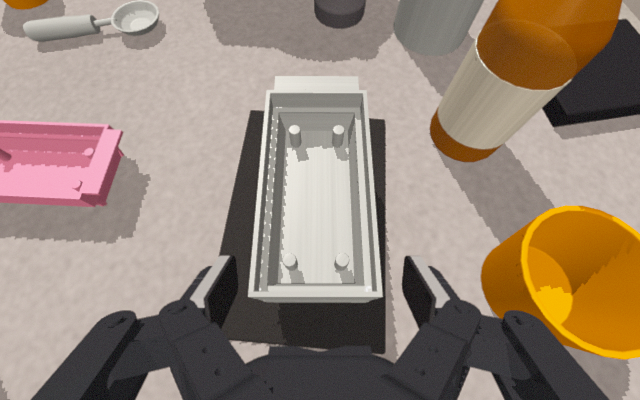

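Call:
servo_tool:
  plan: "0 0 0 0.0025 -0.0018 0 1; 0 0 0 0.0025 -0.0018 0 0; 0 0 0 0.0025 -0.0018 0 0; 0 0 0 0.0025 -0.0018 0 0; 0 0 0 0.0025 -0.0018 0 0"
  force: 40

```text
time: 3.32
tool_pos: [0.5699, -0.2794, 0.0635]
tool_rot: [3.134, 0.875, 1.391]
contact_force: [-0.7, -0.6, 3.6]
opening: 0.065
```

```bash
python3 - <<'E'
from h import *
o=env.observe();print(o["tool_pos"],o["contact_force"],o["opening"]);im=eyes.get_image("wrist");cv2.imwrite("pics/w3.png",im[:,:,::-1])
R=Rn.from_euler("xyz",o["tool_rot"]).as_matrix();print("up in tool",R.T@[0,0,1.])
E
```

```text
[ 0.56986986 -0.27936085  0.06349467] [-0.66462677 -0.63948807  3.6443059 ] 0.06500898139429985
up in tool [-0.76732787  0.00457898 -0.64123862]
```

Call:
servo_tool:
  plan: "0 0 0 -0.004 0 -0.0035 0; 0 0 0 -0.01 0 -0.008 0; 0 0 0 -0.019 0 -0.016 0; 0 0 0 -0.031 0 -0.0255 0; 0 0 0 -0.0385 0 -0.032 0"

```text
time: 4.0
tool_pos: [0.57, -0.2796, 0.1147]
tool_rot: [3.132, 0.876, 1.389]
contact_force: [-0.5, -1.2, -2.3]
opening: 0.065
```

```bash
python3 - <<'E'
from h import *
o=env.observe();print(o["tool_pos"],o["contact_force"],o["opening"]);im=eyes.get_image("scene");w=eyes.get_image("wrist")
a=cv2.resize(im[150:270,190:350],None,fx=4,fy=4,interpolation=2)
cv2.imwrite("pics/lift.png",a[:,:,::-1])
cv2.imwrite("pics/w4.png",w[:,:,::-1])
E
```

```text
[ 0.57002214 -0.2795819   0.11471917] [-0.49878951 -1.24065263 -2.2999727 ] 0.06504124520323008
```

View pics/lift.png

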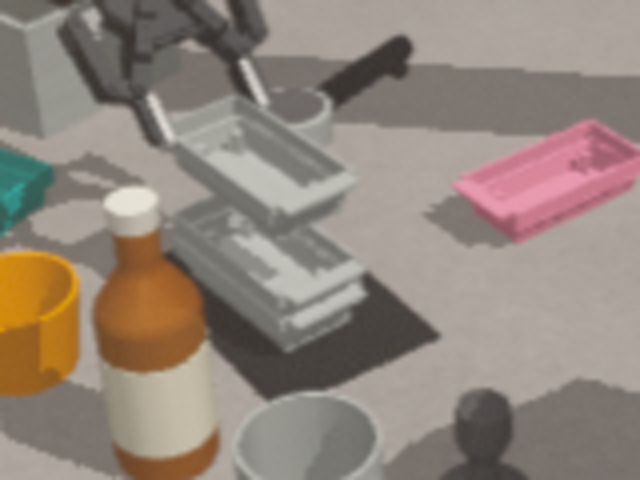

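```bash
cat >> h.py <<'E'
R0=Rn.from_euler("xyz",[3.134,.875,1.391]).as_matrix();P0=np.array([.5699,-.2794,.0635])
Rt0=Rn.from_euler("z",1.398).as_matrix();O0=np.array([.5777,-.238,.044])
RT=R0.T@Rt0; OT=R0.T@(O0-P0)   # tray in tool
def goal(S,yaw,x,y,z,th):
    "tool pose that puts tray origin at seat coords x,y,z with front raised th"
    Rs=Rn.from_euler("z",yaw).as_matrix();Rt=Rs@Rn.from_euler("y",th).as_matrix()
    O=np.array(S)+Rs@[x,y,z];R=Rt@RT.T;return O-R@OT,R
def tray(S,yaw,o=None):
    o=o or env.observe();R=Rn.from_euler("xyz",o["tool_rot"]).as_matrix();Rs=Rn.from_euler("z",yaw).as_matrix()
    Rt=Rs.T@R@RT;x=Rs.T@(o["tool_pos"]+R@OT-np.array(S));return x.round(4),Rn.from_matrix(Rt).as_euler("xyz").round(4)
E
python3 - <<'E'
from h import *
T=eyes.camera_params("top");S=eyes.camera_params("scene")
t=cv2.imread("pics/top0.png");g=cv2.cvtColor(t,6)
m=np.zeros_like(g);sub=g[222:262,215:242];m[222:262,215:242]=(sub>120)*255
n,l,st,c=cv2.connectedComponentsWithStats(m);k=1+np.argmax(st[1:,4]);ys,xs=np.where(l==k)
print("fence px",st[k],cv2.minAreaRect(np.c_[xs,ys].astype(np.float32)),cv2.fitLine(np.c_[xs,ys].astype(np.float32),2,0,.01,.01).ravel())
s=cv2.imread("pics/scene0.png");h=cv2.cvtColor(s,6);m=np.zeros_like(h);m[242:265,398:432]=(h[242:265,398:432]>140)*255
n,l,st,c=cv2.connectedComponentsWithStats(m);k=1+np.argmax(st[1:,4]);ys,xs=np.where(l==k)
print("scene",st[k],cv2.boxPoints(cv2.minAreaRect(np.c_[xs,ys].astype(np.float32))).tolist())
# plate front edge and side edges in top
pts=[]
for v in range(222,268,3):
    r=cv2.GaussianBlur(g,(3,3),0)[v].astype(int);u=228+np.argmax(np.diff(r[228:260]));pts.append([u+.5,v])
P=onz(T,pts,.025);d=cv2.fitLine(P[:,:2].astype(np.float32),cv2.DIST_HUBER,0,.001,.001).ravel();print("front edge dir",d,np.arctan2(-d[0],d[1])%np.pi)
pts=[]
for u in range(190,232,3):
    r=cv2.GaussianBlur(g,(3,3),0)[:,u].astype(int);v=250+np.argmax(np.diff(r[250:285]));pts.append([u,v+.5])
P=onz(T,pts,.025);d=cv2.fitLine(P[:,:2].astype(np.float32),cv2.DIST_HUBER,0,.001,.001).ravel();print("side edge",d,np.arctan2(d[1],d[0])%np.pi)
Sg=[.4845,.2445,.031]
p,R=goal(Sg,1.31,-.12,0,.11,0);print(p);rel(p,R)
W=eyes.camera_params("wrist");o=env.observe();Rm=Rn.from_euler("xyz",o["tool_rot"]).as_matrix()
q=np.array([[77,28,34],[77,-28,34],[65,33,34],[65,-33,34],[-65,33,34],[-65,-33,34]])/1e3
print(proj(W,(q@RT.T+OT)@Rm.T+o["tool_pos"]).round(1).tolist())
w=cv2.cvtColor(cv2.imread("pics/w4.png"),6);w=cv2.GaussianBlur(w,(3,3),0).astype(int)
print([int(w[v,320]) for v in range(68,110,2)])
for v in(82,90,150,200,250,280):
    print(v,240+np.argmax(np.diff(w[v,240:300])),340+np.argmin(np.diff(w[v,340:400])))
E
```

```text
fence px [225 237   2   7   7] ((225.38238525390625, 239.97061157226562), (0.7276068925857544, 6.063390731811523), 14.03624439239502) [ 2.1249937e-01 -9.7716123e-01  2.2542857e+02  2.4000000e+02]
scene [398 242  34  15 245] [[398.0, 242.0], [431.0, 242.0], [431.0, 256.0], [398.0, 256.0]]
front edge dir [ 0.9658133  -0.2592387   0.47276354  0.1433332 ] 1.3085625
side edge [0.26390243 0.96454936 0.39930502 0.22707646] 1.3037305
[0.44214968 0.08800352 0.1605    ]
turn [0.0685 0.0007 0.0542] shift [ 0.1815 -0.1897 -0.2912]
[[276.5, 75.8], [360.0, 76.0], [267.9, 89.6], [368.6, 89.9], [249.8, 298.8], [385.9, 298.8]]
[133, 132, 132, 131, 171, 215, 217, 218, 219, 218, 217, 216, 207, 146, 127, 128, 130, 129, 128, 130, 147]
82 276 361
90 276 397
150 263 366
200 259 369
250 255 382
280 253 385
```

Call:
servo_tool:
  plan: "0 0 0 -0.02 -0.01 -0.035 0; 0.01 0 0.01 0 -0.035 -0.075 0; 0.02 0 0.02 0.025 -0.06 -0.115 0; 0.035 0 0.03 0.05 -0.085 -0.155 0; 0.05 0 0.04 0.08 -0.11 -0.195 0"

```text
time: 4.72
tool_pos: [0.4954, -0.0609, 0.1766]
tool_rot: [3.136, 0.875, 1.327]
contact_force: [0.7, -0.4, -2.6]
opening: 0.0653
```

```bash
python3 - <<'E'
from h import *
Sg=[.4865,.244,.031]
print(tray(Sg,1.306));p,R=goal(Sg,1.306,-.12,0,.11,0);rel(p,R)
E
```

```text
(array([-0.2498, -0.0878,  0.1261]), array([ 0.0015, -0.0005,  0.0259]))
turn [ 0.0189 -0.0006  0.0178] shift [ 0.0968 -0.0857 -0.0911]
```

Call:
servo_tool:
  plan: "0.005 0 0.005 0.025 -0.022 -0.023 0; 0.01 0 0.01 0.05 -0.044 -0.046 0; 0.015 0 0.015 0.075 -0.066 -0.07 0; 0.019 0 0.018 0.097 -0.086 -0.091 0; 0.019 0 0.018 0.097 -0.086 -0.091 0"

```text
time: 5.35
tool_pos: [0.4411, 0.0885, 0.1598]
tool_rot: [3.138, 0.874, 1.307]
contact_force: [0.3, -1.4, -2.9]
opening: 0.0649
```

```bash
python3 - <<'E'
from h import *
import pickle
Sg=[.4865,.244,.031]
o=env.observe();W=eyes.camera_params("wrist");im=eyes.get_image("wrist");cv2.imwrite("pics/w5.png",im[:,:,::-1]);pickle.dump((W,o),open("w5.pkl","wb"))
print(tray(Sg,1.306),o["contact_force"],o["joint_pos"])
Rs=Rn.from_euler("z",1.306).as_matrix()
for n,q in [("fence top in",(-.0645,.033,.022)),("",(-.0645,-.033,.022)),("ledge",(.064,.038,.0485)),("",(.064,-.038,.0485)),("ledgetop",(.064,.038,.0725))]:
    print(n,proj(W,np.array(Sg)+Rs@q).round(1))
E
```

```text
(array([-0.1207,  0.0007,  0.1095]), array([ 0.0005, -0.0004,  0.0029])) [ 0.25934091 -1.38066716 -2.85467658] [-0.30184932  0.21714178  2.14500316  0.85598495  1.01417608 -0.59978439]
fence top in [[289.5 183.7]]
 [[353.3 184. ]]
ledge [[287.8  69.8]]
 [[355.7  70.1]]
ledgetop [[285.5  51.3]]
```

View pics/w5.png

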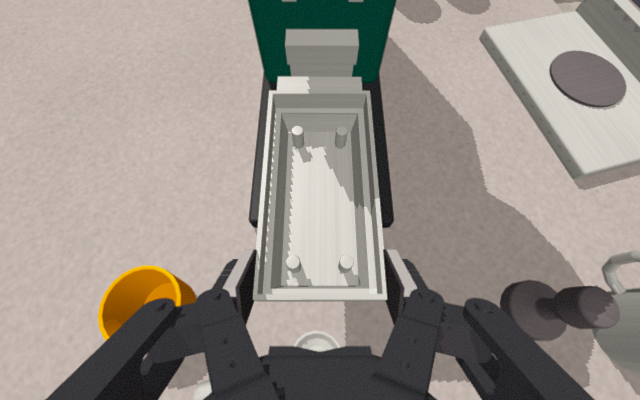

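The wrist view shows the tray held level (lip end at row 76), with the ledge block at columns 286–358, rows 30–72, right where I predicted sideways. Now the ledge's rows, to get its height.

```bash
python3 - <<'E'
from h import *
import pickle
W,o=pickle.load(open("w5.pkl","rb"));g=cv2.cvtColor(cv2.imread("pics/w5.png"),6)
print([(v,int(g[v,305:340].mean())) for v in range(24,84)])
for v in (40,55,62):
    print(v,[int(x) for x in g[v,278:295]],[int(x) for x in g[v,348:366]])
Sg=np.array([.4865,.244,.031]);Rs=Rn.from_euler("z",1.306).as_matrix()
for h in(0,5,10,15,20): print(h,[proj(W,Sg+Rs@[x,0,z+h/1e3])[0,1].round(1) for x,z in((.085,.0625),(.064,.0625),(.064,.0385),(.088,.0625))])
E
```

```text
[(24, 39), (25, 40), (26, 39), (27, 39), (28, 63), (29, 121), (30, 157), (31, 158), (32, 157), (33, 157), (34, 157), (35, 156), (36, 157), (37, 157), (38, 157), (39, 157), (40, 157), (41, 157), (42, 157), (43, 157), (44, 157), (45, 144), (46, 128), (47, 127), (48, 127), (49, 126), (50, 126), (51, 127), (52, 128), (53, 129), (54, 130), (55, 129), (56, 128), (57, 128), (58, 128), (59, 129), (60, 130), (61, 129), (62, 128), (63, 125), (64, 126), (65, 129), (66, 130), (67, 130), (68, 130), (69, 129), (70, 128), (71, 127), (72, 126), (73, 127), (74, 128), (75, 129), (76, 141), (77, 160), (78, 164), (79, 163), (80, 161), (81, 162), (82, 161), (83, 163)]
40 [40, 39, 38, 51, 43, 38, 52, 124, 152, 158, 155, 158, 156, 156, 157, 157, 156] [157, 158, 158, 155, 157, 158, 158, 156, 160, 155, 119, 54, 39, 40, 39, 35, 47, 40]
55 [40, 36, 43, 38, 44, 41, 38, 50, 103, 128, 127, 128, 127, 129, 127, 126, 128] [128, 130, 129, 130, 131, 131, 126, 130, 124, 94, 47, 37, 37, 46, 41, 39, 42, 39]
62 [41, 42, 39, 40, 44, 40, 40, 39, 56, 111, 129, 129, 129, 130, 129, 127, 127] [129, 130, 128, 126, 128, 128, 133, 126, 91, 44, 35, 38, 36, 39, 38, 40, 38, 41]
0 [np.float64(45.5), np.float64(59.5), np.float64(76.9), np.float64(43.5)]
5 [np.float64(41.4), np.float64(55.5), np.float64(73.4), np.float64(39.5)]
10 [np.float64(37.3), np.float64(51.5), np.float64(69.9), np.float64(35.3)]
15 [np.float64(33.0), np.float64(47.3), np.float64(66.3), np.float64(31.0)]
20 [np.float64(28.5), np.float64(42.9), np.float64(62.5), np.float64(26.5)]
```

```bash
python3 - <<'E'
from h import *
Sg=[.4865,.244,.031]
p,R=goal(Sg,1.306,-.07,0,.065,.2);rel(p,R)
p,R=goal(Sg,1.306,-.03,0,.042,.2);rel(p,R)
E
```

```text
turn [ 0.0012 -0.2004  0.0016] shift [ 0.0636  0.0005 -0.0191]
turn [ 0.0012 -0.2004  0.0016] shift [ 0.1069  0.0005 -0.035 ]
```

Call:
servo_tool:
  plan: "0 -0.1 0 0.025 0 -0.01 0; 0 -0.2 0 0.05 0 -0.018 0; 0.001 -0.2 0.001 0.064 0.0005 -0.019 0; 0.001 -0.2 0.001 0.085 0.0005 -0.027 0; 0.001 -0.2 0.001 0.1 0.0005 -0.033 0"

```text
time: 6.02
tool_pos: [0.468, 0.1723, 0.1036]
tool_rot: [3.134, 1.074, 1.297]
contact_force: [0.5, 0.7, -2.4]
opening: 0.0648
```

```bash
python3 - <<'E'
from h import *
Sg=[.4865,.244,.031]
o=env.observe();print(tray(Sg,1.306),o["contact_force"],o["ft_torque"])
for z in(.042,.036,.03,.024): rel(*goal(Sg,1.306,-.03,0,z,.2))
E
```

```text
(array([-0.0366, -0.0016,  0.0451]), array([ 0.0016,  0.199 , -0.002 ])) [ 0.54222941  0.66740417 -2.38658792] [-0.54497899  0.16784339  0.00450615]
turn [-0.0028 -0.001   0.0003] shift [ 0.0059 -0.0015 -0.0044]
turn [-0.0028 -0.001   0.0003] shift [ 0.0111 -0.0016 -0.0015]
turn [-0.0028 -0.001   0.0003] shift [ 0.0164 -0.0016  0.0014]
turn [-0.0028 -0.001   0.0003] shift [ 0.0217 -0.0016  0.0042]
```

Call:
servo_tool:
  plan: "0 0 0 0.004 -0.001 -0.004 0; 0 0 0 0.0085 -0.0015 -0.003 0; 0 0 0 0.011 -0.0015 -0.0015 0; 0 0 0 0.0128 -0.0015 -0.0006 0; 0 0 0 0.0128 -0.0015 -0.0006 0"

```text
time: 6.65
tool_pos: [0.4682, 0.179, 0.0935]
tool_rot: [3.132, 1.074, 1.295]
contact_force: [-0.1, -0.5, -2.2]
opening: 0.0652
```

Call:
servo_tool:
  plan: "0 0 0 0.0009 0 0.0005 0; 0 0 0 0.0018 0 0.001 0; 0 0 0 0.0022 0 0.0012 0; 0 0 0 0.0026 0 0.0014 0; 0 0 0 0.0026 0 0.0014 0"

```text
time: 7.28
tool_pos: [0.4682, 0.1793, 0.0906]
tool_rot: [3.132, 1.074, 1.296]
contact_force: [0.8, 0.6, -2.8]
opening: 0.0652
```

```bash
python3 - <<'E'
from h import *
Sg=[.4865,.244,.031]
o=env.observe();print(tray(Sg,1.306),o["contact_force"],o["ft_torque"])
E
```

```text
(array([-0.0298,  0.0001,  0.0321]), array([ 0.0003,  0.1993, -0.0012])) [ 0.81987833  0.63172104 -2.78727868] [-0.5244907   0.13886445  0.05742849]
```

Call:
servo_tool:
  plan: "0 0 0 0.0005 0 0.0003 0; 0 0 0 0.001 0 0.0006 0; 0 0 0 0.0015 0 0.0008 0; 0 0 0 0.002 0 0.0011 0; 0 0 0 0.002 0 0.0011 0"

```text
time: 7.9
tool_pos: [0.4682, 0.1793, 0.0882]
tool_rot: [3.132, 1.074, 1.296]
contact_force: [-0.4, 0.3, -2.2]
opening: 0.0648
```

Call:
servo_tool:
  plan: "0 0 0 0.0005 0 0.0003 0; 0 0 0 0.001 0 0.0006 0; 0 0 0 0.0015 0 0.0008 0; 0 0 0 0.002 0 0.0011 0; 0 0 0 0.002 0 0.0011 0"

```text
time: 8.52
tool_pos: [0.4682, 0.1792, 0.086]
tool_rot: [3.132, 1.074, 1.296]
contact_force: [-0.0, -0.3, -2.8]
opening: 0.0648
```

Call:
servo_tool:
  plan: "0 0 0 0.0005 0 0.0003 0; 0 0 0 0.001 0 0.0006 0; 0 0 0 0.0015 0 0.0008 0; 0 0 0 0.002 0 0.0011 0; 0 0 0 0.002 0 0.0011 0"

```text
time: 9.15
tool_pos: [0.4683, 0.1793, 0.0839]
tool_rot: [3.131, 1.074, 1.296]
contact_force: [-0.2, -0.0, -0.8]
opening: 0.065
```

Call:
servo_tool:
  plan: "0 0 0 0.0005 0 0.0003 0; 0 0 0 0.001 0 0.0006 0; 0 0 0 0.0015 0 0.0008 0; 0 0 0 0.002 0 0.0011 0; 0 0 0 0.002 0 0.0011 0"

```text
time: 9.78
tool_pos: [0.4685, 0.1792, 0.0818]
tool_rot: [3.13, 1.074, 1.295]
contact_force: [-1.2, -3.8, 4.1]
opening: 0.065
```

```bash
python3 - <<'E'
from h import *
Sg=[.4865,.244,.031]
o=env.observe();print(tray(Sg,1.306),o["contact_force"],o["ft_torque"])
W=eyes.camera_params("wrist");im=eyes.get_image("wrist");s=eyes.get_image("scene")
R=Rn.from_euler("xyz",o["tool_rot"]).as_matrix()
q=np.array([[77,28,34],[77,-28,34],[-65,33,34],[-65,-33,34]])/1e3
print(proj(W,(q@RT.T+OT)@R.T+o["tool_pos"]).round(1).tolist())
a=cv2.resize(s[200:300,370:490],(480,400),interpolation=2)
b=im[40:440]
cv2.imwrite("pics/feel.png",np.hstack([a,im[:, 160:480]])[:,:,::-1])
E
```

```text
(array([-0.0298, -0.0002,  0.0233]), array([-0.0003,  0.1988, -0.0015])) [-1.16842336 -3.82291971  4.12542214] [0.09942717 0.04640833 0.09478788]
[[276.4, 75.6], [359.9, 75.9], [249.6, 298.8], [385.8, 298.8]]
```

View pics/feel.png

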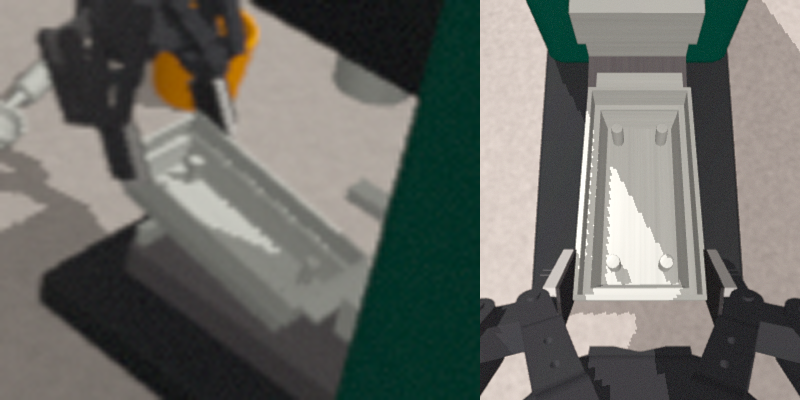

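Contact force times lever arm (0.62 N·m / 6.6 N ≈ 94 mm) shows that the rear bottom edge is resting on the seat, so the setting is about 15 mm up. The picture shows the lip (row 73) just below and in front of the ledge (its edge at row 57), laterally centred. Next I back off 2.5 mm and slide in.

Call:
servo_tool:
  plan: "0 0 0 -0.0022 0 -0.0012 0; 0 0 0 0.0006 0 -0.0064 0; 0 0 0 0.0035 0 -0.0117 0; 0 0 0 0.0064 0 -0.017 0; 0 0 0 0.0064 0 -0.017 0"

```text
time: 10.5
tool_pos: [0.4729, 0.1972, 0.0838]
tool_rot: [3.132, 1.074, 1.297]
contact_force: [0.2, 0.2, -0.8]
opening: 0.0651
```

```bash
python3 - <<'E'
from h import *
Sg=[.4865,.244,.031]
o=env.observe();print(tray(Sg,1.306),o["contact_force"],o["ft_torque"])
W=eyes.camera_params("wrist");im=eyes.get_image("wrist");g=cv2.cvtColor(im,7)
cv2.imwrite("pics/w6.png",im[:,:,::-1]);print([(v,int(g[v,300:345].mean())) for v in range(30,100,1)])
E
```

```text
(array([-0.0113,  0.0003,  0.0253]), array([ 0.0005,  0.1992, -0.0002])) [ 0.15087302  0.15323457 -0.75520749] [-0.20463982  0.0631167  -0.0760595 ]
[(30, 183), (31, 183), (32, 184), (33, 183), (34, 184), (35, 183), (36, 184), (37, 183), (38, 184), (39, 183), (40, 183), (41, 184), (42, 184), (43, 181), (44, 162), (45, 141), (46, 139), (47, 140), (48, 141), (49, 140), (50, 138), (51, 138), (52, 139), (53, 141), (54, 141), (55, 141), (56, 143), (57, 143), (58, 143), (59, 141), (60, 142), (61, 142), (62, 140), (63, 141), (64, 142), (65, 143), (66, 143), (67, 142), (68, 143), (69, 140), (70, 138), (71, 139), (72, 140), (73, 140), (74, 141), (75, 160), (76, 175), (77, 176), (78, 175), (79, 177), (80, 177), (81, 176), (82, 177), (83, 178), (84, 178), (85, 177), (86, 175), (87, 176), (88, 176), (89, 173), (90, 173), (91, 173), (92, 164), (93, 156), (94, 156), (95, 157), (96, 156), (97, 159), (98, 160), (99, 160)]
```

Call:
servo_tool:
  plan: "0 0 0 -0.0009 0 -0.0005 0; 0 0 0 -0.0018 0 -0.001 0; 0 0 0 0 0 -0.0045 0; 0 0 0 0.002 0 -0.008 0; 0 0 0 0.002 0 -0.008 0"

```text
time: 11.18
tool_pos: [0.4751, 0.2046, 0.0859]
tool_rot: [3.131, 1.074, 1.296]
contact_force: [0.4, -0.1, -2.4]
opening: 0.0653
```

```bash
python3 - <<'E'
from h import *
Sg=np.array([.4865,.244,.031]);Rs=Rn.from_euler("z",1.306).as_matrix()
o=env.observe();print(tray(Sg,1.306),o["contact_force"],o["ft_torque"])
W=eyes.camera_params("wrist");im=eyes.get_image("wrist");g=cv2.cvtColor(im,7)
cv2.imwrite("pics/w7.png",im[:,:,::-1]);print([(v,int(g[v,300:345].mean())) for v in range(30,100,1)])
for h in(.012,.015,.018):print([proj(W,Sg+Rs@[x,0,z+h])[0,1].round(1) for x,z in((.085,.0625),(.064,.0625),(.064,.0385))])
E
```

```text
(array([-0.0036,  0.0001,  0.0275]), array([ 0.0002,  0.1993, -0.0007])) [ 0.37365229 -0.08293479 -2.41931066] [-0.49114119  0.12346736 -0.00789672]
[(30, 184), (31, 184), (32, 184), (33, 183), (34, 184), (35, 183), (36, 184), (37, 183), (38, 184), (39, 183), (40, 184), (41, 183), (42, 184), (43, 184), (44, 184), (45, 184), (46, 184), (47, 183), (48, 184), (49, 184), (50, 184), (51, 184), (52, 184), (53, 183), (54, 184), (55, 183), (56, 184), (57, 184), (58, 183), (59, 159), (60, 141), (61, 139), (62, 140), (63, 141), (64, 139), (65, 138), (66, 140), (67, 141), (68, 141), (69, 141), (70, 143), (71, 143), (72, 142), (73, 142), (74, 142), (75, 141), (76, 141), (77, 141), (78, 143), (79, 143), (80, 142), (81, 143), (82, 140), (83, 138), (84, 158), (85, 176), (86, 177), (87, 175), (88, 176), (89, 175), (90, 173), (91, 173), (92, 172), (93, 165), (94, 156), (95, 157), (96, 157), (97, 157), (98, 159), (99, 160)]
[np.float64(34.9), np.float64(67.3), np.float64(91.4)]
[np.float64(30.9), np.float64(63.8), np.float64(88.7)]
[np.float64(26.7), np.float64(60.2), np.float64(86.0)]
```

```bash
python3 - <<'E'
from h import *
Sg=[.4875,.2479,.031]
print(tray(Sg,1.306))
for x,z,t in((-.003,.0268,.2),(-.0015,.0222,.14),(0,.019,.08),(.001,.0165,.03),(.0015,.0165,.0)): rel(*goal(Sg,1.306,x,0,z,t))
E
```

```text
(array([-0.0078,  0.0001,  0.0275]), array([ 0.0003,  0.1994, -0.0007]))
turn [-0.0008 -0.0006 -0.0001] shift [ 0.0028  0.0002 -0.0039]
turn [-0.0005  0.0594 -0.    ] shift [ 0.0089  0.0001 -0.0006]
turn [-2.000e-04  1.194e-01  1.000e-04] shift [0.0138 0.0001 0.0021]
turn [0.     0.1694 0.0002] shift [0.0178 0.0001 0.0043]
turn [0.0002 0.1994 0.0002] shift [0.0188 0.0001 0.005 ]
```

Call:
servo_tool:
  plan: "0 0 0 0.0014 0 -0.002 0; 0 0 0 0.0028 0 -0.0039 0; 0 0.02 0 0.0048 0 -0.0028 0; 0 0.04 0 0.0069 0 -0.0017 0; 0 0.06 0 0.0089 0 -0.0006 0"

```text
time: 11.85
tool_pos: [0.4765, 0.209, 0.0785]
tool_rot: [3.132, 1.014, 1.296]
contact_force: [-1.1, 0.5, -1.0]
opening: 0.0652
```

```bash
python3 - <<'E'
from h import *
Sg=[.4875,.2479,.031]
o=env.observe();print(tray(Sg,1.306),o["contact_force"],o["ft_torque"])
for x,z,t in((0,.020,.08),(.001,.0175,.03),(.0015,.0175,.0)): rel(*goal(Sg,1.306,x,0,z,t))
E
```

```text
(array([-0.0014, -0.0002,  0.0224]), array([-0.0003,  0.1385, -0.001 ])) [-1.05275937  0.5057417  -0.96839721] [-0.41967689  0.20537148  0.04220113]
turn [-0.0004  0.0585 -0.0006] shift [ 0.004  -0.0002  0.0025]
turn [-1.000e-04  1.085e-01 -5.000e-04] shift [ 0.0078 -0.0002  0.005 ]
turn [ 0.      0.1385 -0.0005] shift [ 0.0088 -0.0002  0.0057]
```

Call:
servo_tool:
  plan: "0 0.03 0 0.002 0 0.0013 0; 0 0.058 0 0.004 0 0.0025 0; 0 0.085 0 0.0059 0 0.0038 0; 0 0.108 0 0.0078 0 0.005 0; 0 0.108 0 0.0078 0 0.005 0"

```text
time: 12.48
tool_pos: [0.4764, 0.2084, 0.0688]
tool_rot: [3.135, 0.907, 1.298]
contact_force: [0.8, -0.4, -3.0]
opening: 0.0649
```

```bash
python3 - <<'E'
from h import *
Sg=[.4875,.2479,.031]
o=env.observe();print(tray(Sg,1.306),o["contact_force"],o["ft_torque"])
for x,z,t in((.0015,.0175,.0),(.0015,.0155,.0),(.0015,.014,.0)): rel(*goal(Sg,1.306,x,0,z,t))
W=eyes.camera_params("wrist");im=eyes.get_image("wrist");s=eyes.get_image("scene")
R=Rn.from_euler("xyz",o["tool_rot"]).as_matrix()
q=np.array([[77,28,34],[77,-28,34],[-65,33,34],[-65,-33,34]])/1e3
print(proj(W,(q@RT.T+OT)@R.T+o["tool_pos"]).round(1).tolist())
a=cv2.resize(s[200:300,370:490],(480,400),interpolation=2)
cv2.imwrite("pics/flat.png",np.hstack([a,im[:, 160:480]])[:,:,::-1])
E
```

```text
(array([ 0.0005, -0.0002,  0.0169]), array([ 0.0007,  0.0321, -0.0013])) [ 0.81718518 -0.37392499 -3.00940747] [-0.63644504  0.16305365  0.03771118]
turn [-0.0013  0.0321 -0.0002] shift [ 0.0009 -0.0002  0.0002]
turn [-0.0013  0.0321 -0.0002] shift [ 0.0024 -0.0002  0.0014]
turn [-0.0013  0.0321 -0.0002] shift [ 0.0036 -0.0002  0.0023]
[[276.5, 75.8], [360.0, 76.1], [249.7, 299.1], [385.9, 299.1]]
```

View pics/flat.png

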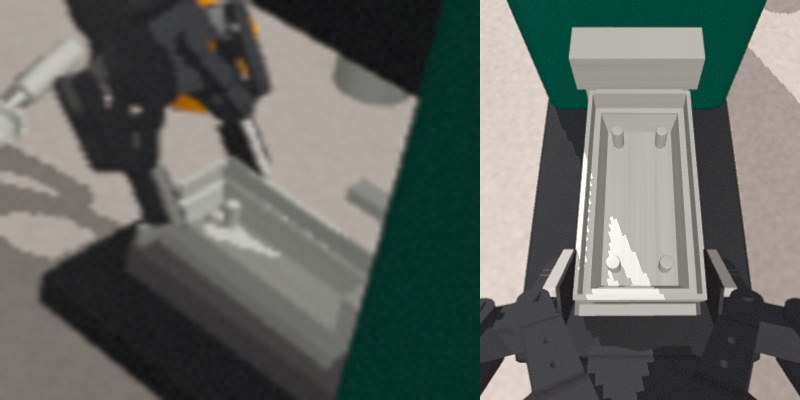

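The left crop shows the tray almost level in the cradle. In the right crop the lip is hidden under the ledge (its edge at row 89) and the fence is visible in front of the tray's front wall (rows 303–316). Next I level it and lower it gently.

Call:
servo_tool:
  plan: "0 0.016 0 0.0005 0 0 0; 0 0.032 0 0.0009 0 0.0002 0; 0 0.032 0 0.0016 0 0.0008 0; 0 0.032 0 0.0024 0 0.0014 0; 0 0.032 0 0.0024 0 0.0014 0"

```text
time: 13.2
tool_pos: [0.4765, 0.2091, 0.0664]
tool_rot: [3.134, 0.874, 1.299]
contact_force: [0.4, -0.5, -2.7]
opening: 0.0652
```

```bash
python3 - <<'E'
from h import *
Sg=[.4875,.2479,.031]
o=env.observe();print(tray(Sg,1.306),o["contact_force"],o["ft_torque"])
R=Rn.from_euler("xyz",o["tool_rot"]).as_matrix();print(R.T@[0,0,-1])
E
```

```text
(array([ 0.0018, -0.0001,  0.0159]), array([ 0.0001, -0.0007, -0.0002])) [ 0.3944398  -0.54171722 -2.68492533] [-0.64577354  0.17845624  0.00161511]
[ 0.76711567 -0.00475117  0.64149121]
```

Still free, so I'll step down gently.

Call:
servo_tool:
  plan: "0 0 0 0.0004 0 0.0003 0; 0 0 0 0.0008 0 0.0006 0; 0 0 0 0.0012 0 0.0009 0; 0 0 0 0.0015 0 0.0013 0; 0 0 0 0.0015 0 0.0013 0"

```text
time: 13.82
tool_pos: [0.4765, 0.2092, 0.0647]
tool_rot: [3.134, 0.874, 1.299]
contact_force: [-0.2, 0.6, 0.1]
opening: 0.0647
```

```bash
python3 - <<'E'
from h import *
Sg=[.4875,.2479,.031]
o=env.observe();print(tray(Sg,1.306),o["contact_force"],o["ft_torque"])
E
```

```text
(array([ 0.0019, -0.0001,  0.0143]), array([-0.0001, -0.0014, -0.0001])) [-0.15179254  0.64708481  0.14276093] [-0.40733337  0.11499314  0.0610172 ]
```

Call:
servo_tool:
  plan: "0 0 0 0.0004 0 0.0003 0; 0 0 0 0.0004 0 0.0003 0.9; 0 0 0 0.0004 0 0.0003 0.9; 0 0 0 0.0004 0 0.0003 0.9; 0 0 0 0.0004 0 0.0003 0.9"
  force: 20

```text
time: 14.45
tool_pos: [0.4765, 0.2091, 0.0639]
tool_rot: [3.134, 0.874, 1.299]
contact_force: [-0.7, 0.2, 0.6]
opening: 0.0811
```

```bash
python3 - <<'E'
from h import *
o=env.observe();print(o["tool_pos"],o["contact_force"],o["opening"])
W=eyes.camera_params("wrist");im=eyes.get_image("wrist");t=eyes.get_image("top")
a=cv2.resize(t[190:276,140:260],(480,344),interpolation=2);a=np.vstack([a,np.zeros((56,480,3),np.uint8)])
cv2.imwrite("pics/rel.png",np.hstack([a,im[:, 160:480]])[:,:,::-1])
E
```

```text
[0.47645453 0.2091305  0.06388798] [-0.66853875  0.23090519  0.58825982] 0.08110628778576304
```

View pics/rel.png

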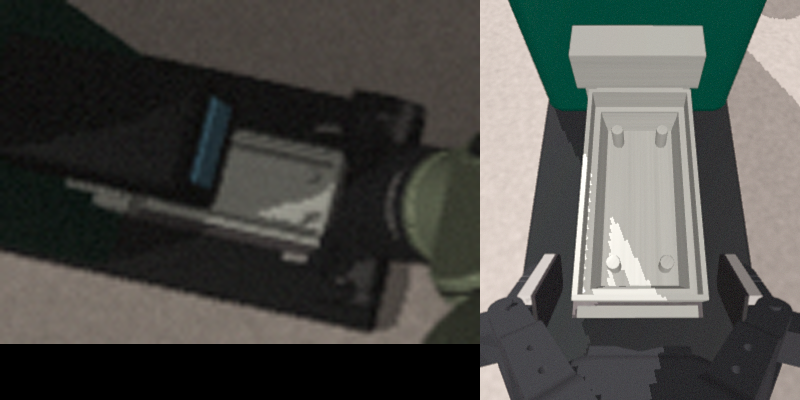

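The fingers are open and clear, and the tray sits between ledge and fence. I back straight out along the fingers.

Call:
servo_tool:
  plan: "0 0 0 -0.02 0 0 1; 0 0 0 -0.05 0 0 1; 0 0 0 -0.09 0 0 1; 0 0 0 -0.13 0 0 1; 0 0 0 -0.13 0 0 1"

```text
time: 15.18
tool_pos: [0.4553, 0.1275, 0.1655]
tool_rot: [3.126, 0.874, 1.291]
contact_force: [-0.7, -0.3, -0.3]
opening: 0.0855
```

```bash
python3 - <<'E'
from h import *
import pickle
Sg=np.array([.4875,.2479,.031]);Rs=Rn.from_euler("z",1.306).as_matrix()
o=env.observe();print(o["tool_pos"],o["contact_force"],o["opening"])
W=eyes.camera_params("wrist");im=eyes.get_image("wrist");t=eyes.get_image("top")
for h in(.014,):
  for q in[(-.065,.033,.034),(-.065,-.033,.034),(.0,.033,.034),(.0,-.033,.034),(-.0645,0,.012),(.064,.038,.0625),(.064,-.038,.0625)]:
    print(q,proj(W,Sg+Rs@(np.array(q)+[.0019,0,h] if q[2]==.034 else np.array(q)+[0,0,h])).round(1))
a=cv2.resize(t[160:240,325:425],(400,320),interpolation=2);a=np.vstack([a,np.zeros((80,400,3),np.uint8)])
b=cv2.resize(im[0:320,160:480],(400,400),interpolation=2)
cv2.imwrite("pics/end.png",np.hstack([a,b])[:,:,::-1])
E
```

```text
[0.45532807 0.12753482 0.16548315] [-0.70233909 -0.34990133 -0.32906621] 0.08554090672273984
(-0.065, 0.033, 0.034) [[280.5 209.5]]
(-0.065, -0.033, 0.034) [[352.2 209.5]]
(0.0, 0.033, 0.034) [[283.7 149. ]]
(0.0, -0.033, 0.034) [[349.2 149.2]]
(-0.0645, 0, 0.012) [[316.4 218.7]]
(0.064, 0.038, 0.0625) [[278.4  80. ]]
(0.064, -0.038, 0.0625) [[354.6  80.3]]
```

View pics/end.png

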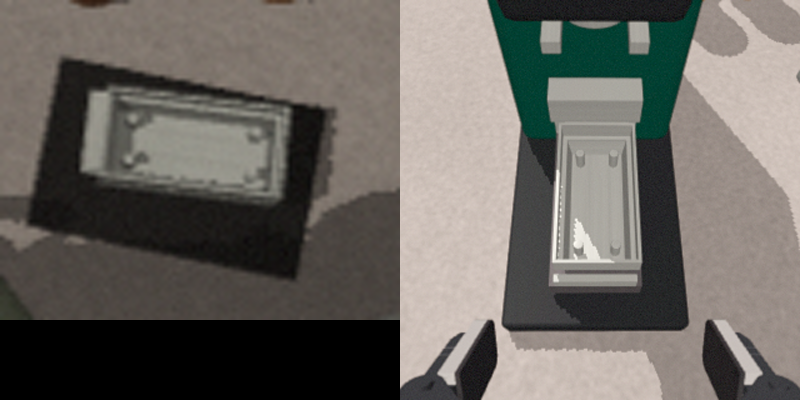

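The final view shows the tray under the ledge and behind the fence: tray mid column 595, ledge mid column 595, and the front rim at row 210 as predicted. The two lower trays are still on their mat.

```bash
python3 -c "
from workcell import env
env.sign_off();print(env.observe()['time'])"
```

```text
the job is handed in; nothing more can be done
the job is handed in; nothing more can be done
```

The top tray is in the grinder's cradle, released, and the job is handed in at about 15 s of the 50 s allowed. No verdict is given at hand-in, so this rests on my own checks.

**What I did:**
- **Lift:** I gripped only the top tray by its band, with the gripper leaning 40° to stay clear of the dosing head. The two lower trays stayed behind on their mat.
- **Cradle height:** I felt for the seat with the rear bottom edge. The cradle is set about 14–15 mm above its lowest position.
- **Fit:** I slid the lip under the ledge at 0.2 rad tilt, swung the front down behind the fence, lowered it until the seat took the weight, let go and backed out.

**Last checks:**
- **Pose:** the final picture shows the tray flat and square, centred on the ledge to within about 1 px. The lip is hidden under the ledge and the fence stands in front of the tray. By arm readings at release it lay about 2 mm from centre along the seat, at a tilt of about 0.001 rad.
- **Force:** the highest tray-to-grinder contact seen at the end of any move was about 8 N, while feeling for the seat. Forces within a move were not recorded.
- **Surroundings:** the fingers were clear and empty after backing out. The lower trays look unmoved in the top view, though I did not measure them. I did not look at the bystanders again after the tray was fitted.

**Disagreements:** the two height estimates from pictures, about 10 mm (fence) and 17.5 mm (ledge), differed from the felt height, so I used the felt one. The lip's position under the ledge showed the seat about 4 mm farther back than I first estimated, and I corrected for that before swinging the tray down.

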